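# Roll the thumb wheel to set the marking fixture's jaw to its gauge mark

### The job

With a fingertip on top of the knurled thumb wheel, roll the wheel until the sliding jaw's leading face has closed up to the black line on the gauge rider, then take the finger away. Move the jaw by the wheel only: do not touch the jaw itself, and leave the punch block, the spool and the ferrule standing where they are, neither picked up nor pushed away.

Things in the scene. Friction and masses are not known exactly. Their poses are not given: they have to be found in the camera images.
- fixture: blue marking fixture fixed to the bench, base plate 165 (x) by 250 (y) by 12 mm. Origin: centre of the underside, on the bench; z up. The jaw slides along its y axis. The bed (x from 3 to 66 mm, top 58 mm high) and a fixed jaw (top 74 mm high, y from 45 to 80 mm) stand on its +x half, the wheel on its -x half.
- wheel: knurled dark steel thumb wheel, diameter 72 mm, 24 mm wide, in an upright fork of the fixture. Origin: its hub centre, 50 mm above the bench, at fixture x = -50 mm, y = 0. It turns about the fixture's x axis (this body's axes turn with it), 9 rad between stops. Light friction: 2 N along the rim turns it, pressing down with 5 to 15 N gives ample grip, and it stays where it is left.
- wheel_top (a point): top of the wheel's rim, 86 mm above the bench, straight above the hub; does not turn. Free from above; the fork's cheeks beside it (62 mm long in y) end 12 mm lower. Rubbing the rim here towards fixture +y moves the jaw to +y, towards -y moves it back: 8 mm per radian, 1 mm for each 4.5 mm of rim travel. Axes as the fixture's.
- jaw: sliding jaw, dark steel plate 40 (x) by 30 (y) by 14 mm on the bed, geared to the wheel. Origin: middle of the top edge of its leading (+y) face, 72.5 mm above the bench, at fixture x = 25 mm; it extends 30 mm to -y from there. Axes as the fixture's. Must not be touched.
- gauge: gauge rider, aluminium block 24 (x) by 14 (y) by 14 mm fixed beside the jaw's path. Origin: on the black line across its top, at the end nearest the jaw, 72.5 mm above the bench, fixture x = 48 mm; axes as the fixture's. The jaw is set when its origin and this one have the same y along the fixture's y axis. At the start the jaw is 17 to 48 mm short of it (on the -y side).
- block_mid (a point): loose dark wooden block 65 by 150 by 45 mm with two rows of steel punches up to 85 mm high, beyond the fixture; this point is the centre of the wood, 22.5 mm up. Bystander.
- spool_mid (a point): loose black thread spool, diameter 64, height 80 mm, upright, past one end of the fixture; this point is its centre, 40 mm up. Bystander.
- ferrule_mid (a point): loose brass ferrule, tube of diameter 26, height 45 mm, upright, on the robot's side of the fixture; this point is its centre, 22.5 mm up. Bystander.

How it is judged (in metres and radians):
On the way:
1. a fingertip presses on the thumb wheel while the jaw is still short of the mark (contact force between the fingers and wheel above 0.5 N and y of jaw in the frame of gauge below -0.005 m), for 0.1 s.
At the end, for the whole second after the job is handed in: the leading face of the jaw is within 2.5 mm of the gauge line along the slide, the jaw is at rest, and the punch block, spool and ferrule are within 20 mm of where they stood (y of jaw in the frame of gauge between -0.0025 and 0.0025 m and linear speed of jaw below 0.003 m/s and distance of each of block_mid, spool_mid, ferrule_mid from where it was at the start of the episode below 0.02 m); the robot touches nothing.
It fails at once if the robot touches the jaw (contact force between any of the fingers, the arm and jaw above 0.5 N).
It fails at once if a bystander is lifted, carried, shoved more than 20 mm or knocked over (distance of any of block_mid, spool_mid, ferrule_mid from where it was at the start of the episode above 0.02 m or angle between any of block_mid, spool_mid, ferrule_mid's own z axis and vertical above 0.35 rad).
It also fails if it takes over 64 s, if anything falls off the work surface, if the arm or the gripper's body presses on something with over 40 N, if the wrist force passes 120 N, or if a joint passes its speed limit or range.

### The arm

A 6-joint arm with a two-finger parallel gripper is mounted at the origin on the work surface. World frame = base frame: x ahead of the robot, y to its left, z up, the work surface at z = 0. Lengths are in mm, angles in rad, forces in N, time in s.
With the tool pointing down it reaches from about 150 to 775 mm from the base axis. Payload 6.1 kg.
Tool frame: the origin (TCP) lies midway between the tips of the shut fingers; the grasp point (between the pads) lies 19 mm behind it (bot.grip_point_offset is the distance from the TCP to the grasp point, in mm); y points along the fingers, z is the direction in which the jaws open and shut, and the axes are right-handed (so a half turn about y gives the same grasp; the last joint's range is limited). The gripper opens to 85 mm and grips with 20 to 120 N. Pads are 22 mm wide; open, the fingers measure 114 mm over their backs; the gripper's body (76 mm by 85 mm) begins 54 mm behind the grasp point. The pads swing forward as they close: fully open they stand 13 mm farther back than shut.
Start: joints at [-1.318, 0.126, -0.04, 1.405, 0, 1.571], TCP at [131.305, -508.298, 231.295] pointing down, gripper open.
Joint ranges: [-2.72, 2.72], [-0.95, 1.95], [-1.27, 1.35], [-1.78, 2.02], [-1.46, 1.47], [-3.14, 3.14]. Speed limits (rad/s): [2.39, 2.39, 3.01, 3.14, 3.14, 3.14].

### API

Orientations are given as a unit quaternion [x, y, z, w].
In Python, from station import bot gives the robot as it stands.
- The arm moves only by the shell command python3 -m creep 'ROWS'. ROWS is JSON, a list of rows, each a list of 3 entries, a list of its own where there are three numbers: the finger opening in cm, from 0 to 8.54, then the shift along the tool's x, y, z in cm, then the turn, a rotation vector about the tool's x, y, z in degrees. A call has 1 to 10 rows; each row is the pose to reach, as a shift and turn from the pose measured when the call began, along the tool's axes at that moment; what a row does not reach only later rows make up. A row lasts 1/8 s, in which the tool goes at most 62.5 mm and 10.7 degrees, less where a joint would pass 70% of its speed; a pose out of reach is approached as far as the arm can. A call with a gripper value outside its range is refused whole. The fingers move at their own pace and stop on an object; the grip force is fixed at half the most. Time passes only in rows, so rows that repeat a pose let the fingers close. It gives the time, the measured TCP pose, the force and the opening at its end, in the units of the state.
- bot.get_obs(): the state, without advancing time (a new reading comes with each control period).
- bot.snapshot(name): name is "scene" or "top" or "wrist"; returns the picture (420x560x3 uint8, blue, green, red); there is no depth.
- bot.calibration(name): a dict with "K" (3x3 intrinsics, pixels), "rvec" (rotation vector, rad) and "tvec" (3), from world to camera coordinates, as OpenCV has them; the wrist camera has in their place "tool_from_camera" (4x4, takes a point from camera to tool coordinates, whose origin is the TCP and whose axes are the tool frame's). Camera axes: x right, y down, z forward; pixel columns grow to the right and rows downward; lengths in mm; the calibration is good to about 2 mm. A picture is of the moment at which its call begins: read the wrist's pose just before it. calibration takes no time and is no camera call.
- bot.job_done(): hands the job in, once; it reports no verdict.
The state is a dict: "clock": time; "joints": joint angles; "joint_vel": joint speeds; "joint_efforts": joint torques, N m; "position": TCP position; "orientation": TCP orientation; "force": force on the tool from outside, world axes, zero at the start; "wrist_torque": the same for the moment, N m; "finger_gap": finger opening in mm.
Only numpy, scipy, OpenCV 4.12 (cv2) and the standard library are available. Lean on these libraries where they do the work, as an engineer would, in place of code of your own. Each camera call takes 0.05 s, during which the arm holds its last target.

## Working session

There is one attempt and no reset: what is moved stays moved. The work goes in short steps, Python scripts to look and compute and a shell command to move; the robot and the scene stay as the last step left them, time stands still between calls to the robot, and variables do not carry over. Pictures are saved under pics/ and viewed, and the job is handed in when it is done.

```bash
mkdir -p pics; ls
python3 - <<'E'
from station import bot
import cv2
o=bot.get_obs();print(o)
for n in("scene","top","wrist"):
    cv2.imwrite(f"pics/{n}0.png",bot.snapshot(n));print(n,bot.calibration(n))
E
```

```text
pics
{'clock': 0.0, 'joints': array([-1.31803048e+00,  1.26398485e-01, -4.05968936e-02,  1.40540613e+00,
       -4.19745284e-06,  1.57081920e+00]), 'joint_vel': array([ 2.53732032e-03, -8.97356826e-04,  1.31418999e-06, -1.92864113e-04,
       -7.96790376e-04, -2.19334476e-03]), 'joint_efforts': array([ 1.49275611e-04, -4.35918081e+01,  3.52922952e+01,  1.72201783e-02,
        4.51314531e-05,  1.45171521e-05]), 'position': array([ 131.19117973, -507.92660128,  230.52386457]), 'orientation': array([-0.08919347,  0.70203071, -0.7009051 ,  0.08904745]), 'force': array([-0.22024326,  0.60550812,  0.59786736]), 'wrist_torque': array([-0.02179852, -0.03116078,  0.04096934]), 'finger_gap': 85.50834673401367}
scene {'K': array([[428.6295696 ,   0.        , 281.93547608],
       [  0.        , 428.6295696 , 212.52225242],
       [  0.        ,   0.        ,   1.        ]]), 'rvec': array([ 0.82631377,  2.55836922, -1.0957159 ]), 'tvec': array([ 422.43750028, -246.66757137, 1127.27551499])}
top {'K': array([[511.94349986,   0.        , 282.219951  ],
       [  0.        , 511.94349986, 212.7178878 ],
       [  0.        ,   0.        ,   1.        ]]), 'rvec': array([ 2.11091408, -2.17278472,  0.12757514]), 'tvec': array([ 148.95524911,  611.61153961, 1025.96305629])}
wrist {'K': array([[307.4163294 ,   0.        , 274.63983079],
       [  0.        , 307.4163294 , 211.5365358 ],
       [  0.        ,   0.        ,   1.        ]]), 'tool_from_camera': array([[ 1.14292162e-03,  9.64833177e-01,  2.62860485e-01,
        -6.60035562e+01],
       [-2.71946492e-04, -2.62860347e-01,  9.64833853e-01,
        -1.43252733e+02],
       [ 9.99999310e-01, -1.17421346e-03, -3.80457757e-05,
        -4.27943982e-01],
       [ 0.00000000e+00,  0.00000000e+00,  0.00000000e+00,
         1.00000000e+00]])}
```

View pics/scene0.png

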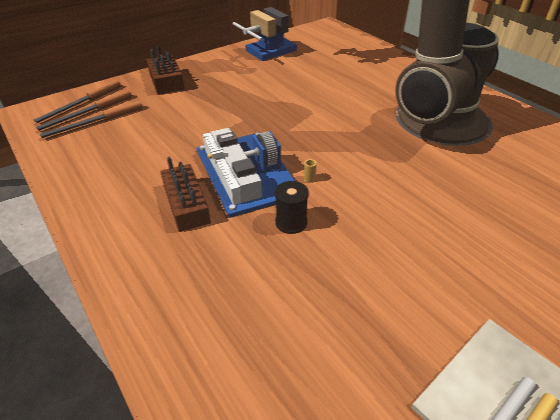

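View pics/top0.png

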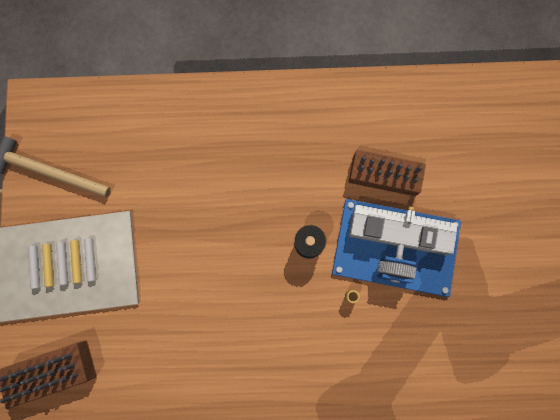

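View pics/wrist0.png

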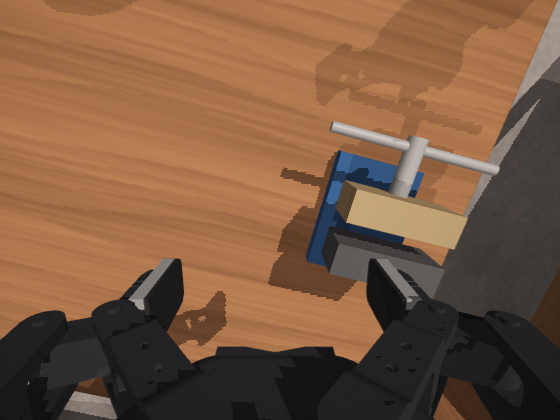

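The fixture is at about (397,248) in the top view, the wheel at (398,270), the spool at (310,241), the ferrule at (352,297) and the punch block at (387,173). I'll zoom in.

Run:
```python
import cv2
a=cv2.imread("pics/top0.png")[190:310,325:475];cv2.imwrite("pics/topz.png",cv2.resize(a,None,fx=5,fy=5,interpolation=cv2.INTER_CUBIC))
a=cv2.imread("pics/scene0.png")[115:240,155:330];cv2.imwrite("pics/scenez.png",cv2.resize(a,None,fx=4.5,fy=4.5,interpolation=cv2.INTER_CUBIC))
```

```text
(no output)
```

View pics/topz.png

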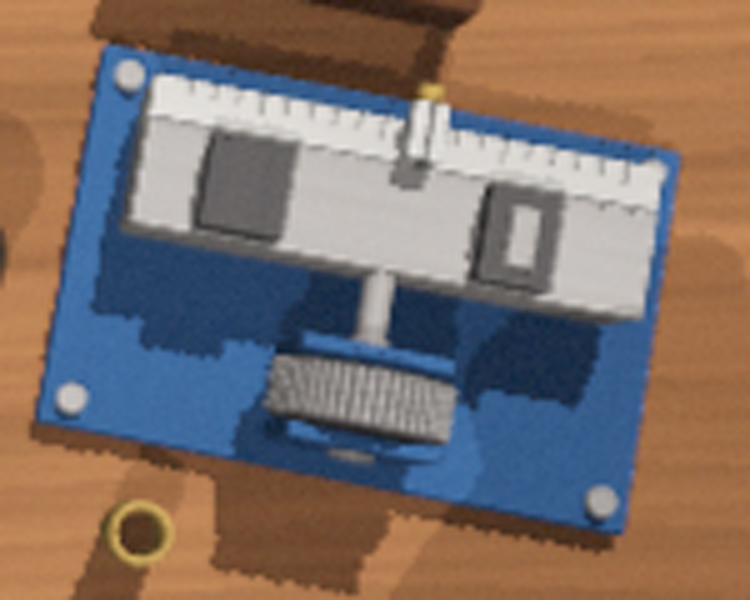

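View pics/scenez.png

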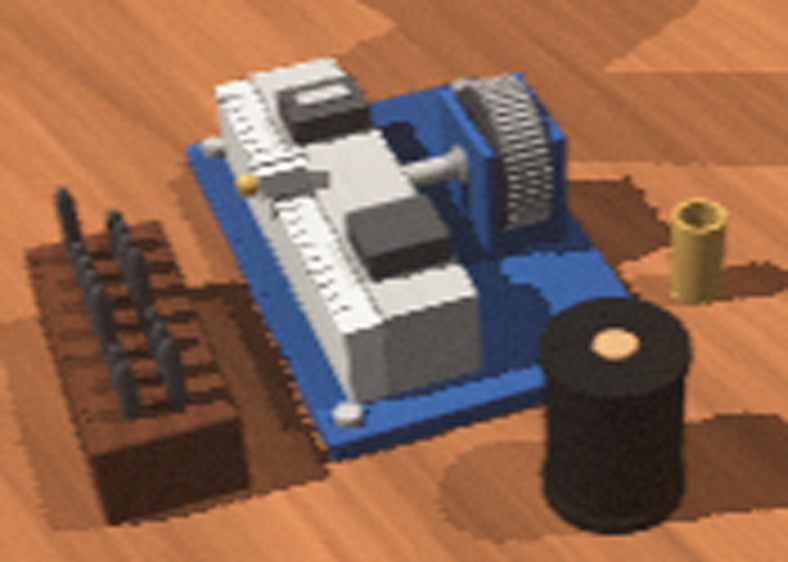

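```bash
cat > h.py <<'E'
import numpy as np, cv2
from scipy.spatial.transform import Rotation as R
from station import bot
def cam(n,o=None):
    c=bot.calibration(n)
    if n=="wrist":
        T=np.eye(4);T[:3,:3]=R.from_quat(o["orientation"]).as_matrix();T[:3,3]=o["position"]
        M=T@c["tool_from_camera"];return c["K"],M[:3,:3],M[:3,3]
    r=cv2.Rodrigues(c["rvec"])[0];return c["K"],r.T,-r.T@c["tvec"]
def ray(c,uv,z):
    K,Rw,p=c; uv=np.atleast_2d(uv).astype(float)
    d=(Rw@np.linalg.inv(K)@np.c_[uv,np.ones(len(uv))].T).T
    return p+d*((z-p[2])/d[:,2])[:,None]
def proj(c,P):
    K,Rw,p=c; q=K@(Rw.T@(np.atleast_2d(P)-p).T); return (q[:2]/q[2]).T
E
python3 - <<'E'
from h import *
im=cv2.imread("pics/top0.png");c=cam("top");print("campos",c[2])
hsv=cv2.cvtColor(im,cv2.COLOR_BGR2HSV)
m=cv2.inRange(hsv,(100,100,40),(125,255,255));m[:, :320]=0
cn=max(cv2.findContours(m,0,2)[0],key=cv2.contourArea)
h=cv2.convexHull(cn)
P=ray(c,h[:,0],12)[:,:2].astype(np.float32)
r=cv2.minAreaRect(P);print(r,cv2.boxPoints(r))
z=lambda x,y:[325+x/5-.4,190+y/5-.4]
print(ray(c,[z(105,45),z(680,152),z(622,532),z(40,420)],12))
print("wheel top",ray(c,[z(360,398)],86), "spool",ray(c,[(310,241)],80),"ferr",ray(c,[z(140,533)],45))
print("jaw edge",ray(c,[z(488,183),z(470,283),z(562,192),z(545,293)],72.5),"gauge",ray(c,[z(425,95),z(410,180)],72.5))
print("bed corners",ray(c,[z(152,72),z(668,160),z(127,225),z(642,318)],58))
E
```

```text
campos [ 469.41259941  114.12033928 1102.49031477]
((539.9666748046875, -108.0296630859375), (248.33432006835938, 164.50128173828125), 77.2342300415039) [[ 432.31244  -210.95302 ]
 [ 592.7475   -247.30219 ]
 [ 647.6209     -5.106308]
 [ 487.18585    31.242859]]
[[ 646.53349818   -5.55524814   12.        ]
 [ 592.8196318  -247.94586865   12.        ]
 [ 433.79758181 -211.92789039   12.        ]
 [ 487.03245919   28.93900194   12.        ]]
wheel top [[490.91956322 -91.18522838  86.        ]] spool [[551.86818934  76.68683924  80.        ]] ferr [[439.74134728  -7.21388463  45.        ]]
jaw edge [[ 575.72356368 -150.18111177   72.5       ]
 [ 535.71485746 -140.41236043   72.5       ]
 [ 571.20871732 -179.53605121   72.5       ]
 [ 530.85436214 -169.9969138    72.5       ]] gauge [[ 612.24133132 -127.1443056    72.5       ]
 [ 577.86661344 -119.01323944   72.5       ]]
bed corners [[ 627.21213523  -19.30665734   58.        ]
 [ 584.47596266 -227.56445443   58.        ]
 [ 564.35067746   -6.16533597   58.        ]
 [ 520.48771974 -212.34466029   58.        ]]
```

```bash
cat >> h.py <<'E'
a=np.radians(-12.77); ex=np.array([np.cos(a),np.sin(a),0]); ey=np.array([-np.sin(a),np.cos(a),0]); F0=np.array([540,-108.,0])
def F(x,y,z): return F0+x*ex+y*ey+np.array([0,0,z])
def toF(P): d=np.asarray(P)-F0; return np.stack([d@ex,d@ey,d[...,2]],-1)
def need(P,xaxis):
    # shift (cm, tool axes) and turn (deg) to get TCP to P, tool x=xaxis, y down
    o=bot.get_obs();M=R.from_quat(o["orientation"]).as_matrix()
    y=np.array([0,0,-1.]);T=np.c_[xaxis,y,np.cross(xaxis,y)]
    print("shift",np.round(M.T@(P-o["position"])/10,2),"turn",np.round(np.degrees(R.from_matrix(M.T@T).as_rotvec()),1))
    print("tcp F",np.round(toF(o["position"]),1),"force",np.round(o["force"],1),"clk",o["clock"],"q",np.round(o["joints"],2))
E
python3 - <<'E'
from h import *
o=bot.get_obs();print(R.from_quat(o["orientation"]).as_matrix().round(3))
for s in(1,-1): need(F(-50,-10,130),s*ey)
E
```

```text
[[-0.968 -0.     0.25 ]
 [-0.25   0.001 -0.968]
 [ 0.    -1.    -0.001]]
shift [-44.68  10.11 -29.89] turn [0.000e+00 1.173e+02 1.000e-01]
tcp F [-310.2 -480.5  230.7] force [-0.1  0.3  0.1] clk 0.15 q [-1.32  0.13 -0.04  1.41 -0.    1.57]
shift [-44.68  10.11 -29.89] turn [  0.1 -62.7  -0. ]
tcp F [-310.2 -480.5  230.7] force [-0.1  0.3  0.1] clk 0.15 q [-1.32  0.13 -0.04  1.41 -0.    1.57]
```

```bash
python3 -m creep '[[0,[-44.7,3,-29.9],[0,-62.7,0]],[0,[-44.7,3,-29.9],[0,-62.7,0]],[0,[-44.7,3,-29.9],[0,-62.7,0]],[0,[-44.7,3,-29.9],[0,-62.7,0]],[0,[-44.7,3,-29.9],[0,-62.7,0]],[0,[-44.7,3,-29.9],[0,-62.7,0]],[0,[-44.7,3,-29.9],[0,-62.7,0]],[0,[-44.7,3,-29.9],[0,-62.7,0]],[0,[-44.7,3,-29.9],[0,-62.7,0]],[0,[-44.7,3,-29.9],[0,-62.7,0]]]'
python3 - <<'E'
from h import *
need(F(-50,-10,130),-ey)
o=bot.get_obs();im=bot.snapshot("wrist");cv2.imwrite("pics/w1.png",im);np.save("o1.npy",o,allow_pickle=True)
E
```

```text
clock: 1.4
position: [490.3, -104.7, 200.2]
orientation: [-0.442, 0.553, -0.551, 0.442]
force: [-1.3, -0.3, -0.3]
finger_gap: -0.1
shift [ 0.23  7.02 -0.06] turn [ 0.1  0.2 -0.1]
tcp F [-49.2  -7.8 200.2] force [-1.3 -0.3 -0.3] clk 1.4 q [-0.21  0.08 -0.15  1.33  0.    1.58]
```

View pics/w1.png

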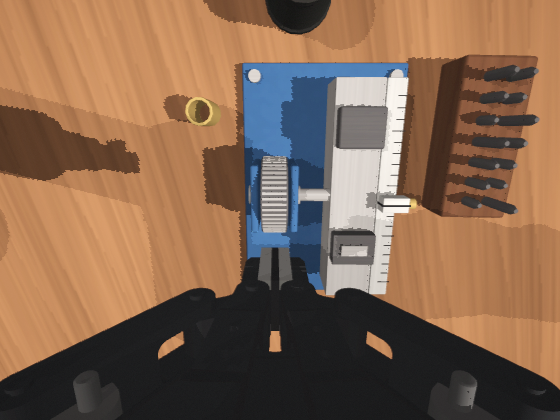

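The wrist view shows the wheel at (274,194), the jaw at (353,247) and the gauge's black line near (397,205). Zooming in on the jaw and the gauge.

Run:
```python
import cv2
a=cv2.imread("pics/w1.png")[180:280,240:430];cv2.imwrite("pics/w1z.png",cv2.resize(a,None,fx=4,fy=4,interpolation=cv2.INTER_CUBIC))
```

```text
(no output)
```

View pics/w1z.png

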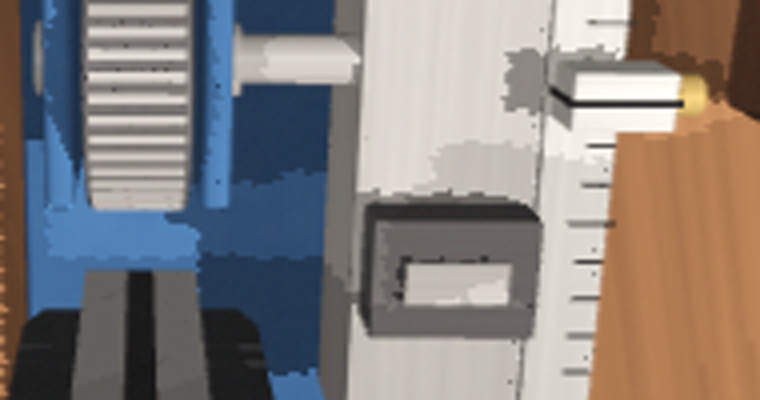

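```bash
cat >> h.py <<'E'
def z1(x,y,x0,y0,f): return [x0+(x+.5)/f-.5,y0+(y+.5)/f-.5]
E
python3 - <<'E'
from h import *
o=np.load("o1.npy",allow_pickle=True).item();c=cam("wrist",o)
z=lambda x,y:z1(x,y,240,180,4)
g=toF(ray(c,[z(578,104),z(680,104)],72.5));j=toF(ray(c,[z(385,220),z(535,222)],72.5));print(g.round(1),j.round(1))
print("wheel x",toF(ray(c,[z(88,30),z(190,30)],86)).round(1))
print("base",toF(ray(c,[(243,64),(408,65)],12)).round(1), "bed +y end",toF(ray(c,[(333,78),(408,78)],58)))
print("cam",toF(c[2]))
E
```

```text
[[49.3 -9.  72.5]
 [72.5 -9.  72.5]] [[  7.  -37.   72.5]
 [ 42.  -37.4  72.5]]
wheel x [[-61.2  10.3  86. ]
 [-39.5  10.3  86. ]]
base [[-81.8 119.8  12. ]
 [ 81.3 119.2  12. ]] bed +y end [[ -0.15828878 100.40540533  58.        ]
 [ 64.33838362 100.53239371  58.        ]]
cam [-49.78728255  58.67728091 343.50147659]
```

Run:
```python
from h import *
o=bot.get_obs();im=bot.snapshot("wrist");cv2.imwrite("pics/w2.png",im);np.save("o2.npy",o,allow_pickle=True)
need(F(-50,-10,130),-ey); print(o["joint_vel"].round(3))
o1=np.load("o1.npy",allow_pickle=True).item();a=cv2.cvtColor(cv2.imread("pics/w1.png"),6).astype(np.float32)[:230];b=cv2.cvtColor(im,6).astype(np.float32)[:230]
print(cv2.phaseCorrelate(a,b), o["position"]-o1["position"])
```

```text
shift [0.02 7.07 0.03] turn [ 0.1  0.  -0. ]
tcp F [-50.2  -9.9 200.7] force [-0.1 -0.5  0.6] clk 1.5 q [-0.22  0.08 -0.16  1.34  0.    1.58]
[-0.038 -0.02  -0.012  0.006 -0.003 -0.005]
((0.5902335968371517, -1.4338876372204226), 0.9026698546277152) [-0.9147272  -1.09499879  0.25506505]
```

```bash
python3 -m creep '[[0,[0.2,5,0],[0,0,0]],[0,[0.2,9,0],[0,0,0]],[0,[0.2,10.5,0],[0,0,0]],[0,[0.2,10.8,0],[0,0,0]],[0,[0.2,11.0,0],[0,0,0]],[0,[0.2,11.0,0],[0,0,0]],[0,[0.2,11.0,0],[0,0,0]]]'
python3 - <<'E'
from h import *
need(F(-50,-12,86),-ey)
o=bot.get_obs();im=bot.snapshot("wrist");cv2.imwrite("pics/w3.png",im);np.save("o3.npy",o,allow_pickle=True)
E
```

```text
clock: 2.38
position: [488.8, -108.5, 91.6]
orientation: [-0.441, 0.553, -0.552, 0.442]
force: [-1.0, 0.7, 0.1]
finger_gap: 0.2
shift [ 0.02  0.56 -0.02] turn [ 0.  0. -0.]
tcp F [-49.8 -11.8  91.6] force [-1.   0.7  0.1] clk 2.375 q [-0.22  0.12 -0.36  1.1   0.    1.57]
```

View pics/w3.png

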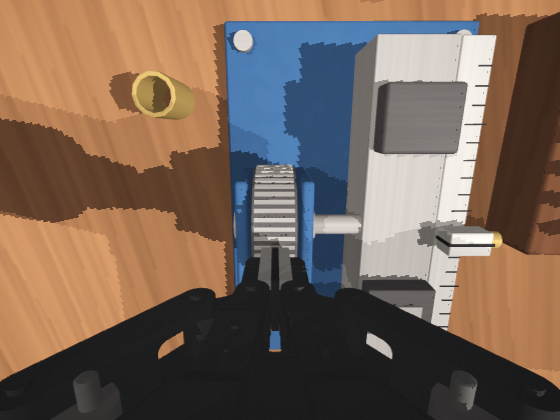

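The finger is centred over the wheel (274,215), the jaw edge is near row 285 and the gauge line near row 240. Descending to contact.

```bash
python3 -m creep '[[0,[0,0.3,0],[0,0,0]],[0,[0,0.45,0],[0,0,0]],[0,[0,0.5,0],[0,0,0]],[0,[0,0.5,0],[0,0,0]]]';python3 -m creep '[[0,[0,0.1,0],[0,0,0]],[0,[0,0.1,0],[0,0,0]]]'; python3 -m creep '[[0,[0,0.1,0],[0,0,0]],[0,[0,0.1,0],[0,0,0]]]'
```

```text
clock: 2.92
position: [488.7, -108.4, 86.3]
orientation: [-0.441, 0.553, -0.552, 0.441]
force: [0.3, -0.6, -0.4]
finger_gap: -0.0
clock: 3.18
position: [488.8, -108.4, 85.9]
orientation: [-0.441, 0.553, -0.552, 0.442]
force: [-1.4, 0.6, 5.0]
finger_gap: -0.1
clock: 3.42
position: [488.9, -108.5, 85.8]
orientation: [0.441, -0.552, 0.552, -0.442]
force: [-3.7, 0.3, 8.8]
finger_gap: 0.2
```

```bash
python3 -m creep '[[0,[-0.5,0.15,0],[0,0,0]],[0,[-1.0,0.15,0],[0,0,0]],[0,[-1.5,0.15,0],[0,0,0]],[0,[-2.0,0.15,0],[0,0,0]],[0,[-2.0,0.15,0],[0,0,0]]]'
python3 - <<'E'
from h import *
need(F(-50,-12,86),-ey)
o=bot.get_obs();im=bot.snapshot("wrist");cv2.imwrite("pics/w4.png",im);np.save("o4.npy",o,allow_pickle=True)
E
```

```text
clock: 4.05
position: [493.3, -88.7, 85.4]
orientation: [0.441, -0.552, 0.553, -0.442]
force: [-3.2, 1.9, 9.9]
finger_gap: -0.2
shift [ 2.05 -0.06 -0.02] turn [-0.1  0.  -0.1]
tcp F [-49.8   8.5  85.4] force [-3.2  1.9  9.9] clk 4.05 q [-0.18  0.12 -0.37  1.08  0.    1.61]
```

View pics/w4.png

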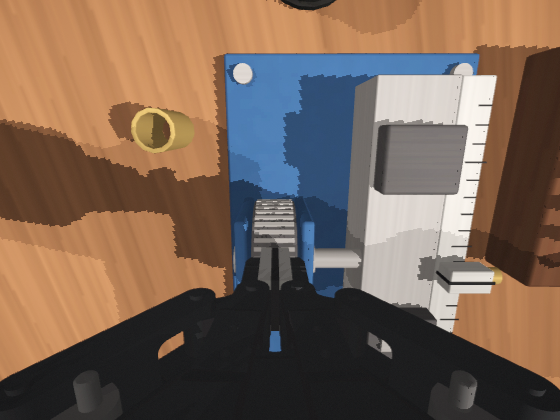

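The stroke moved the jaw: its edge is at about row 310 and the gauge line at row 278, so the gap has shrunk. Repeating it as full cycles.

```bash
python3 -m creep '[[0,[0,-1,0],[0,0,0]],[0,[2.2,-1,0],[0,0,0]],[0,[2.2,-0.3,0],[0,0,0]],[0,[2.2,0.1,0],[0,0,0]],[0,[2.2,0.1,0],[0,0,0]],[0,[1.6,0.1,0],[0,0,0]],[0,[1.0,0.1,0],[0,0,0]],[0,[0.4,0.1,0],[0,0,0]],[0,[-0.1,0.1,0],[0,0,0]],[0,[-0.1,0.1,0],[0,0,0]]]'
python3 - <<'E'
from h import *
need(F(-50,-12,86),-ey)
o=bot.get_obs();im=bot.snapshot("wrist");cv2.imwrite("pics/w5.png",im[200:380,300:520].repeat(3,0).repeat(3,1));np.save("o5.npy",o,allow_pickle=True)
E
```

```text
clock: 5.35
position: [493.9, -86.8, 85.2]
orientation: [0.441, -0.552, 0.552, -0.443]
force: [-1.6, 0.7, 8.3]
finger_gap: 0.1
shift [ 2.25 -0.09 -0.03] turn [-0.1  0.1 -0.1]
tcp F [-49.7  10.5  85.2] force [-1.6  0.7  8.3] clk 5.35 q [-0.17  0.12 -0.37  1.08  0.    1.62]
```

View pics/w5.png

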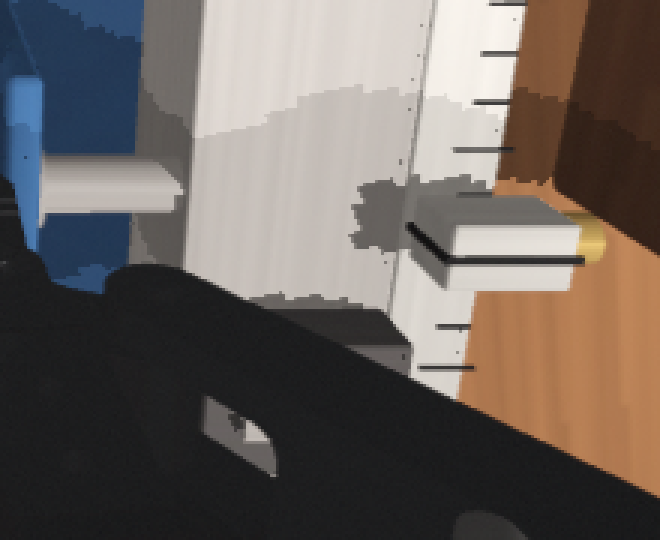

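Run:
```python
from h import *
o=np.load("o5.npy",allow_pickle=True).item();c=cam("wrist",o)
z=lambda x,y:z1(x,y,300,200,3)
print(toF(ray(c,[z(452,260),z(575,260),z(380,345),z(408,345)],72.5)).round(1))
```

```text
[[ 48.8  -9.1  72.5]
 [ 71.9  -9.1  72.5]
 [ 37.6 -27.3  72.5]
 [ 43.  -27.3  72.5]]
```

```bash
python3 -m creep '[[0,[0.1,-1,0],[0,0,0]],[0,[2.3,-1,0],[0,0,0]],[0,[2.3,-0.3,0],[0,0,0]],[0,[2.3,0.1,0],[0,0,0]],[0,[2.3,0.1,0],[0,0,0]],[0,[1.7,0.1,0],[0,0,0]],[0,[1.1,0.1,0],[0,0,0]],[0,[0.5,0.1,0],[0,0,0]],[0,[0.1,0.1,0],[0,0,0]],[0,[0.1,0.1,0],[0,0,0]]]'; python3 -m creep '[[0,[0.1,-1,0],[0,0,0]],[0,[2.2,-1,0],[0,0,0]],[0,[2.2,-0.3,0],[0,0,0]],[0,[2.2,0.1,0],[0,0,0]],[0,[2.2,0.1,0],[0,0,0]],[0,[1.6,0.1,0],[0,0,0]],[0,[1.0,0.1,0],[0,0,0]],[0,[0.4,0.1,0],[0,0,0]],[0,[0,0.1,0],[0,0,0]],[0,[0,0.1,0],[0,0,0]]]'
python3 - <<'E'
from h import *
need(F(-50,-12,86),-ey)
o=bot.get_obs();im=bot.snapshot("wrist");cv2.imwrite("pics/w6.png",im[200:380,300:520].repeat(3,0).repeat(3,1));np.save("o6.npy",o,allow_pickle=True)
E
```

```text
clock: 6.65
position: [494.0, -86.8, 85.1]
orientation: [0.441, -0.552, 0.552, -0.443]
force: [-2.3, 1.3, 10.2]
finger_gap: -0.3
clock: 7.9
position: [494.2, -85.7, 84.9]
orientation: [0.44, -0.552, 0.552, -0.444]
force: [-2.6, 1.5, 8.4]
finger_gap: -0.1
shift [ 2.37 -0.12 -0.05] turn [-0.2  0.2 -0.2]
tcp F [-49.6  11.7  84.9] force [-2.6  1.5  8.4] clk 7.9 q [-0.17  0.12 -0.37  1.08  0.    1.62]
```

View pics/w6.png

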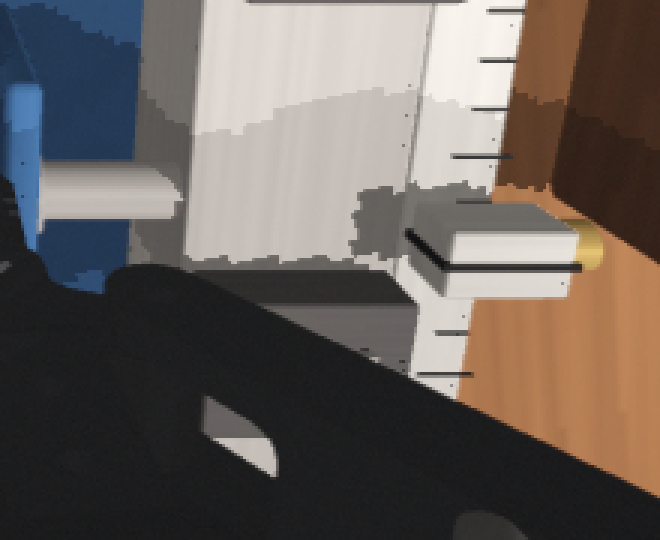

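The jaw edge is at row 304 and the line at row 267 of the crop, leaving about 7.9 mm. One more full stroke.

```bash
python3 -m creep '[[0,[0.1,-1,0],[0,0,0]],[0,[2.3,-1,0],[0,0,0]],[0,[2.3,-0.3,0],[0,0,0]],[0,[2.3,0.1,0],[0,0,0]],[0,[2.3,0.1,0],[0,0,0]],[0,[1.7,0.1,0],[0,0,0]],[0,[1.1,0.1,0],[0,0,0]],[0,[0.5,0.1,0],[0,0,0]],[0,[0.2,0.1,0],[0,0,0]],[0,[0.2,0.1,0],[0,0,0]]]'
python3 - <<'E'
from h import *
need(F(-50,-12,86),-ey)
o=bot.get_obs();im=bot.snapshot("wrist");cv2.imwrite("pics/w7.png",cv2.resize(im[220:340,360:500],None,fx=5,fy=5,interpolation=2));np.save("o7.npy",o,allow_pickle=True)
E
```

```text
clock: 9.2
position: [494.2, -86.5, 85.0]
orientation: [0.44, -0.551, 0.552, -0.445]
force: [-3.1, 1.3, 11.8]
finger_gap: 0.2
shift [ 2.28 -0.11 -0.07] turn [-0.3  0.2 -0.3]
tcp F [-49.4  10.9  85. ] force [-3.1  1.3 11.8] clk 9.2 q [-0.18  0.12 -0.37  1.08  0.    1.61]
```

View pics/w7.png

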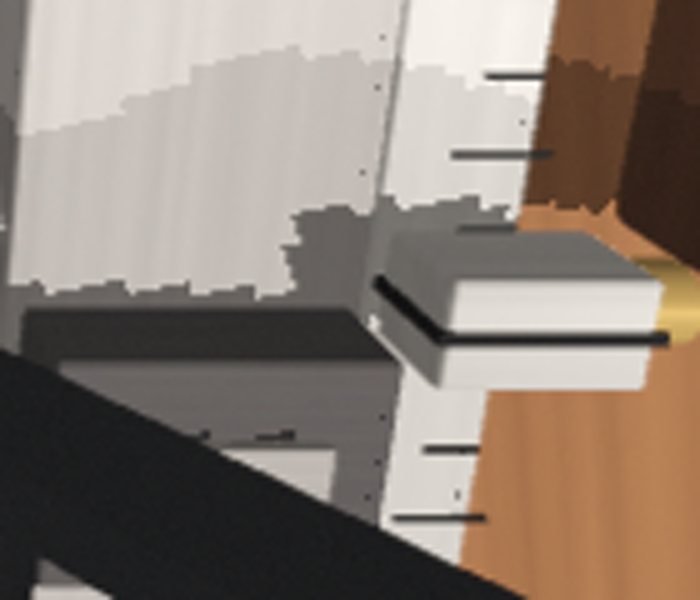

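About 2.8 mm remains (edge row 362, line row 340, at 5x zoom), which is roughly 12.7 mm of rim.

```bash
python3 -m creep '[[0,[0.1,-1,0],[0,0,0]],[0,[1.6,-1,0],[0,0,0]],[0,[1.6,-0.3,0],[0,0,0]],[0,[1.6,0.1,0],[0,0,0]],[0,[1.6,0.1,0],[0,0,0]],[0,[1.1,0.1,0],[0,0,0]],[0,[0.6,0.1,0],[0,0,0]],[0,[0.35,0.1,0],[0,0,0]],[0,[0.35,0.1,0],[0,0,0]]]'; python3 -m creep '[[0,[0,-1,0],[0,0,0]],[0,[0,-6,0],[0,0,0]],[0,[0,-11.5,0],[0,0,0]],[0,[0,-11.5,0],[0,0,0]],[0,[0,-11.5,0],[0,0,0]],[0,[0,-11.5,0],[0,0,0]]]'
python3 - <<'E'
from h import *
need(F(-50,-12,86),-ey)
o=bot.get_obs();im=bot.snapshot("wrist");cv2.imwrite("pics/w8f.png",im);cv2.imwrite("pics/w8.png",cv2.resize(im[170:270,310:430],None,fx=6,fy=6,interpolation=2));np.save("o8.npy",o,allow_pickle=True)
E
```

```text
clock: 10.38
position: [493.6, -89.8, 85.4]
orientation: [0.44, -0.551, 0.552, -0.445]
force: [-4.7, 1.4, 17.7]
finger_gap: -0.1
clock: 11.12
position: [491.9, -90.1, 198.6]
orientation: [-0.44, 0.552, -0.551, 0.444]
force: [0.2, -0.2, -0.4]
finger_gap: 0.4
shift [ 1.94 11.25  0.05] turn [-0.2  0.2 -0.3]
tcp F [-50.9   6.8 198.6] force [ 0.2 -0.2 -0.4] clk 11.125 q [-0.18  0.08 -0.16  1.33  0.01  1.61]
```

View pics/w8.png

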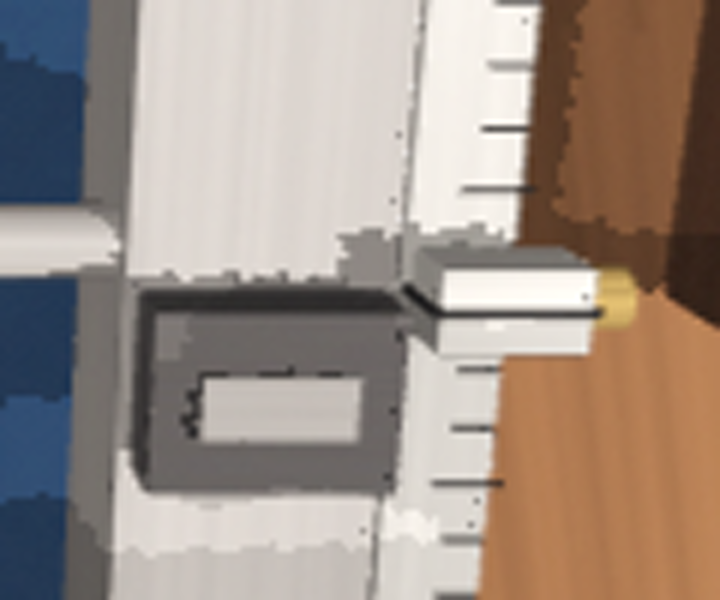

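The jaw's top leading edge (row 312) now sits on the gauge line (row 314), at about 6 px/mm. I'll cross-check in the top view before handing in.

```bash
python3 -m creep '[[0,[0,-3,0],[0,0,0]],[0,[0,-3,0],[0,0,0]],[0,[0,-3,0],[0,0,0]],[0,[0,-3,0],[0,0,0]]]'
python3 - <<'E'
from h import *
o=bot.get_obs();c=cam("wrist",np.load("o8.npy",allow_pickle=True).item())
z=lambda x,y:z1(x,y,310,170,6)
print(toF(ray(c,[z(160,311),z(390,313),z(440,314),z(590,314)],72.5)).round(2),o["force"])
im=bot.snapshot("scene");cv2.imwrite("pics/s9.png",cv2.resize(im[115:240,155:330],None,fx=4.5,fy=4.5,interpolation=2))
E
```

```text
clock: 11.68
position: [491.3, -90.1, 227.5]
orientation: [-0.441, 0.552, -0.551, 0.444]
force: [0.3, -0.5, -0.2]
finger_gap: 0.0
[[ 5.38 -8.62 72.5 ]
 [40.58 -8.88 72.5 ]
 [48.25 -9.03 72.5 ]
 [71.22 -8.99 72.5 ]] [ 0.27619965 -0.51334564 -0.19934998]
```

View pics/s9.png

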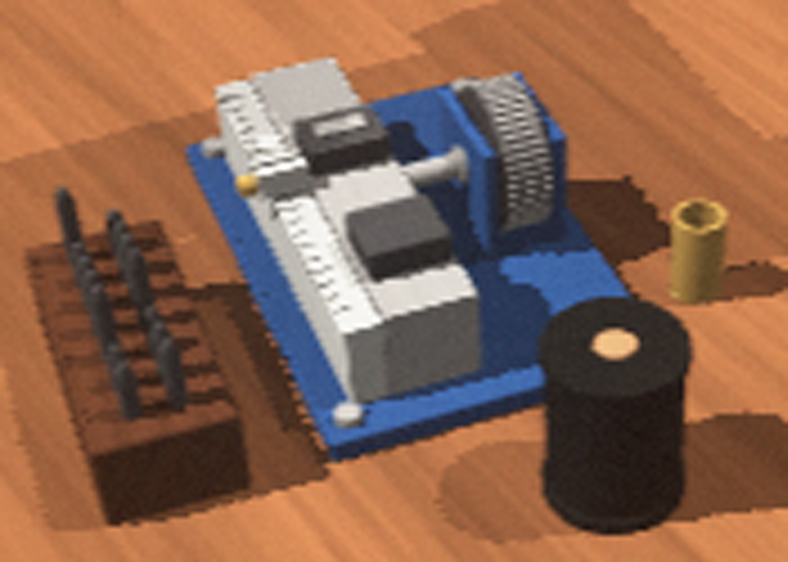

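The scene view shows the jaw level with the rider at (290,165), and the block, spool and ferrule where they were. Handing in.

```bash
python3 -c "
from station import bot
print(bot.job_done())"
```

```text
the job is handed in; nothing more can be done
None
```

I rolled the thumb wheel with the shut fingertips, in six strokes at about 8–18 N downward force, and closed the jaw roughly 28 mm up to the gauge line. I then lifted clear and handed in at about 12 s.

- **Jaw position:** in the last wrist picture the jaw's leading edge was within about 0.4 mm of the line, against the 2.5 mm allowed.
- **Bystanders and contact:** in the scene picture the punch block, spool and ferrule were unmoved by eye. The wrist force was about zero with the arm clear of the wheel. I never brought the fingers near the jaw.
- **Disagreement:** the wrist camera put the whole fixture about 5 mm further along -y than the top camera did. This does not affect the jaw-to-gauge reading, because both were measured in the same picture at the same height. The intended top-view cross-check was done in the scene view instead.

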